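Feel the pinch of the case-holding jaws with a feeler blade

ROBOT

A 6-joint arm with a two-finger parallel gripper is mounted at the origin on the work surface. World frame = base frame: x ahead of the robot, y to its left, z up, the work surface at z = 0. Lengths are in mm, angles in rad, forces in N, time in s.
With the tool pointing down it reaches from about 400 to 925 mm from the base axis. Payload 12.5 kg.
Tool frame: the origin (TCP) lies where the fingers leave the gripper's body, on its centre line; the fingertips stand 78 mm ahead of it and the grasp point (between the pads) lies 59 mm ahead of it (env.tip_extent is the distance from the TCP to the fingertips, in mm); z points along the fingers, y is the direction in which the jaws open and shut (so a half turn about z gives the same grasp; the last joint's range is limited). The gripper opens to 95 mm and grips with 3 to 60 N. Pads are 20 mm wide; open, the fingers measure 119 mm over their backs; the gripper's body (75 mm by 180 mm) begins 59 mm behind the grasp point.
Start: joints at [0.997, 0.491, 1.559, -0, 1.092, -0.106], TCP at [281.811, 557.872, 292.261] pointing down, gripper open.
Joint ranges: [-3.1, 3.1], [-0.84, 2.19], [0.05, 2.79], [-1.13, 4.28], [0.06, 2.93], [-2.69, 2.69]. Speed limits (rad/s): [2.22, 2.22, 2.79, 3.14, 3.14, 3.14].

INTERFACE

Orientations are given as [roll, pitch, yaw] about the fixed x, y, z axes, in that order (R = Rz(yaw) Ry(pitch) Rx(roll)).
In Python, from cell import env gives the robot as it stands. The module is installed in compiled form; this text tells all that it offers.
- The arm moves only by the tool play_rows, never from a script. Its argument "targets" is a list of rows, each an object with "linear": the shift along the tool's x, y, z in mm, a list of three; "turn": the turn about the tool's z in rad. A call has 1 to 20 rows; each row is the pose to reach, as a shift and turn from the pose commanded when the call began, along the tool's axes at that moment; what a row does not reach only later rows make up. A row lasts 1/8 s, in which the tool goes at most 62.5 mm and 10.7 degrees, less where a joint would pass 70% of its speed; a pose out of reach is approached as far as the arm can. A call with a gripper value outside its range is refused whole. "hand" is the finger opening in mm, from 0 to 95.1, set as the call begins (left out, the last holds). The fingers move at their own pace and stop on an object; the grip force is fixed at half the most. Time passes only in rows, so rows that repeat a pose let the fingers close. It gives the time, the measured TCP pose, the force and the opening at its end, in the units of the state.
- env.state(): the state, without advancing time (a new reading comes with each control period).
- env.read_camera(name): name is "scene" or "top" or "wrist"; returns (picture, depth): 400x640x3 uint8, red, green, blue; 400x640 float32, mm along the optical axis (not along the pixel's ray), 0 where there is no reading.
- env.camera_params(name): a dict with "fx", "fy", "cx", "cy" (pixels), "k1" (the pictures are not rectified: a ray, as slopes to the right and down, at radius r is drawn at 1 + k1 r^2 times it, then the intrinsics apply), "R" (3x3) and "t" (3): a world point X has camera coordinates R X + t. Camera axes: x right, y down, z forward; pixel columns grow to the right and rows downward; lengths in mm; the calibration is good to about 2 mm. A picture is of the moment at which its call begins: read the wrist's pose just before it. camera_params takes no time and is no camera call; for the wrist camera it gives the pose at the moment of the call.
- env.job_done(): hands the job in, once; it reports no verdict.
The state is a dict: "t": time; "joints": joint angles; "qvel": joint speeds; "tau": joint torques, N m; "eef_pos": TCP position; "tcp_rot": TCP orientation; "ft_force": force on the tool from outside, world axes, zero at the start; "moment": the same for the moment, N m; "opening": opening from 0.0 (shut) to 1.0 (fully open).
Only numpy, scipy, OpenCV 4.12 (cv2) and the standard library are available. Lean on these libraries where they do the work, as an engineer would, in place of code of your own. Each camera call takes 0.05 s, during which the arm holds its last target.

TASK

Check the pinch of the sprung jaws: slide the jaw carriage along its rails until it is fully home against its stop, then take the feeler blade with the flat rectangular handle from the rack and slide it gently, straight down between the two sprung plates until it is well into the narrow part and drags snugly on both, without letting its tip come down onto the fixture's base. Finish while still holding the blade in the gripper at that depth, with the carriage still home; leave the round-handled gauge and the other things on the bench where they are.

Things in the scene. Friction and masses are not known exactly. Their poses are not given: they have to be found in the camera images.
- fixture: Jaw fixture, fixed to the bench: grey base plate 90 (x) x 210 (y) x 14 mm high. Origin: centre of its underside; z up, y along the slide. A fixed grey post (50 mm high overall) stands at y = -95 to -71 mm and carries the post plate; the carriage slides on two rails along y. Its yaw changes from start to start.
- nip (a point): Point on the fixture midway between the two plates when the carriage is home, at the top of the narrow part: 44 mm above the bench (30 mm above the base's top), at fixture x = 0, y = -45 mm. Axes as the fixture's. Below it the plates are parallel down to 18 mm above the bench, with a 1 mm gap when empty; above it they flare out to a mouth 13 mm wide (along y) at 60 mm above the bench.
- carriage (a joint): Aluminium jaw carriage's slide, in m: 0 = home against its stop (jaws closed), growing as it moves to fixture +y, up to 0.05 fully open. It stays where it is left; about 9 N of friction to move it.
- carriage_grip (a point): Top centre of the carriage's upright black grip: a block 26 (x) x 14 (y) mm whose top is 96 mm and foot 36 mm above the bench, at fixture y = 22 mm + carriage. Axes as the fixture's. Around it the carriage's back post (20 mm and more to its -y side) reaches 50 mm and the plates 60 mm above the bench.
- post_plate: Steel jaw plate 36 mm wide (x), 10 mm thick, with flared upper lip, on the fixed post. Spring-loaded: gives way to fixture -y by up to 6 mm, 2 N preload plus 1.5 N per mm. Origin: foot of its gripping face, 18 mm above the bench, fixture y = -45.5 mm at rest.
- carriage_plate: The like plate on the carriage, facing the post plate; gives way to fixture +y by up to 6 mm, 2 N preload plus 1.5 N per mm. Origin: foot of its gripping face, 18 mm above the bench, fixture y = -44.5 mm + carriage at rest.
- rack: Black gauge rack, fixed: block 140 (x) x 60 (y) x 56 mm high with two slots in its top at x = -35 and +35 mm, each 26 (x) x 7.5 (y) mm and 53 mm deep. Origin: centre of its underside. Gauges stand in it upright, blade down, handle resting on its top; which gauge is in which slot varies.
- gauge: The feeler gauge to use: steel blade 22 (x) x 4.5 (y, its thickness) mm, 50 mm long with a rounded tip, under a flat rectangular aluminium handle 26 (x) x 14 (y) x 46 mm high; 96 mm tall overall. Origin: centre of the blade's tip, z up along the blade to the handle. The handle runs from 50 to 96 mm above the origin. About 60 to 130 g. In the rack its origin is 6 mm above the bench and its x and y lie along the rack's.
- round_gauge: The other gauge, leave alone: same blade, round handle of 30 mm diameter, 50 to 76 mm above its origin at the blade's tip.
- loupe: Black eye loupe, 34 mm diameter, 31 mm high, standing on the bench; leave alone. Origin: centre of underside.
- dust_cover: Low glass dust cover with a knob, 72 mm diameter, 44 mm high; leave alone. Origin: centre of underside.
- case_tray: Black tray 100 x 160 x 22 mm with round watch cases, fixed; leave alone. Origin: centre of underside.
There are look-alikes about, which are no part of the job. What is meant by the fixture is not purple, and is the smaller of those in its own colour.

How it is judged:
By the outcome, as a careful person would: the job done as asked, in the order asked, and still so for the second after the job is handed in, while the arm keeps its last pose, push and grip.
It also fails if it takes over 48 s, if anything falls off the work surface, if the arm or the gripper's body presses on something with over 40 N, if the wrist force passes 120 N, or if a joint passes its speed limit or range.

## Working session

There is one attempt and no reset: what is moved stays moved. The work goes in short steps, Python scripts to look and compute and a tool call to move; the robot and the scene stay as the last step left them, time stands still between calls to the robot, and variables do not carry over. Pictures are saved under pics/ and viewed, and the job is handed in when it is done.

Besides the shell and the picture viewer there is one more tool, called after "Request:" by a JSON object that holds its "op" and its "data". play_rows: Moves the arm, as the interface text tells. Its arguments: {"type":"object","properties":{"targets":{"type":"array","items":{"type":"object","properties":{"linear":{"type":"array","items":{"type":"number"}},"turn":{"type":"number"}}}},"hand":{"type":"number"}},"required":["targets"]}

```bash
mkdir -p pics
cat > h.py <<'E'
import numpy as np,cv2
from cell import env
def save(n,im): cv2.imwrite(f'pics/{n}.png',cv2.cvtColor(im,cv2.COLOR_RGB2BGR))
E
python3 - <<'E'
from h import *
for c in ['scene','top','wrist']:
    p=env.camera_params(c)
    im,d=env.read_camera(c); save(c+'0',im); np.savez('pics/'+c+'0.npz',im=im,d=d,**{k:np.array(v) for k,v in p.items()})
    print(c,{k:np.round(v,3).tolist() for k,v in p.items()},(d>0).mean())
print(env.state())
E
```

```text
scene {'fx': 498.074, 'fy': 498.074, 'cx': 316.587, 'cy': 201.751, 'k1': -0.014, 'R': [[-0.495, 0.869, -0.022], [0.518, 0.275, -0.81], [-0.697, -0.413, -0.586]], 't': [79.124, -238.26, 1840.86]} 0.99592578125
top {'fx': 477.91, 'fy': 477.91, 'cx': 327.016, 'cy': 197.352, 'k1': -0.083, 'R': [[-0.029, -1.0, 0.009], [-0.98, 0.026, -0.195], [0.195, -0.015, -0.981]], 't': [175.501, 499.314, 1565.117]} 0.99609765625
wrist {'fx': 306.67, 'fy': 306.67, 'cx': 319.631, 'cy': 197.927, 'k1': -0.005, 'R': [[0.451, 0.893, -0.001], [0.864, -0.436, 0.252], [0.224, -0.115, -0.968]], 't': [-625.047, -29.364, 390.329]} 0.99520703125
{'t': 0.15, 'joints': array([ 9.97390201e-01,  4.91418366e-01,  1.55930587e+00,  1.96591016e-05,
        1.09168384e+00, -1.05604803e-01]), 'qvel': array([ 0.00021127, -0.00183096, -0.00193191,  0.00169331,  0.00113372,
       -0.00029794]), 'tau': array([ 1.70081585e-03, -6.12890267e+01, -2.58274162e+01,  6.92891772e-02,
        4.73392848e-02, -8.91390300e-05]), 'eef_pos': array([281.7488044 , 557.7708225 , 291.79888781]), 'tcp_rot': array([-3.14078361e+00, -1.03293929e-04,  2.67378222e+00]), 'ft_force': array([-0.08118552, -0.76146466,  0.38637025]), 'moment': array([ 0.03487357,  0.02853509, -0.00225711]), 'opening': 0.998489427720477}
```

View pics/scene0.png

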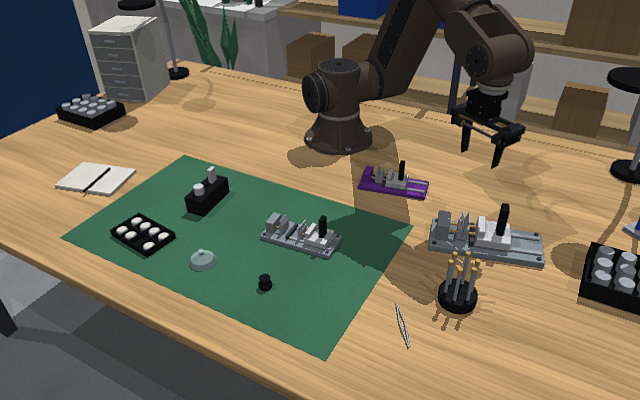

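View pics/top0.png

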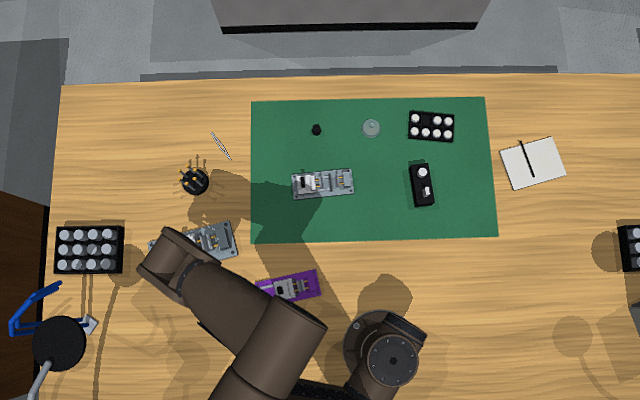

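View pics/wrist0.png

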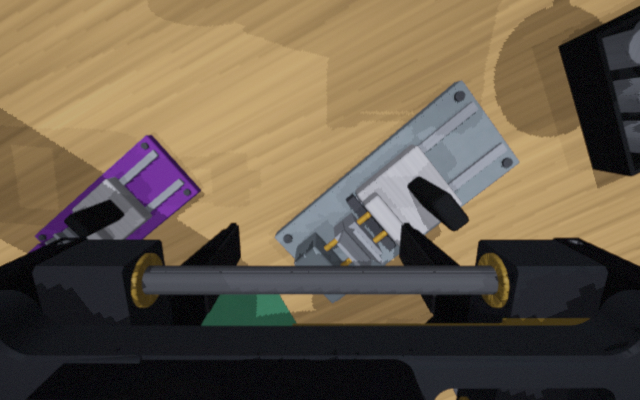

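```bash
cat >> h.py <<'E'
def slopes(p,uv):
    uv=np.asarray(uv,float).reshape(-1,2)
    d=(uv-[p['cx'],p['cy']])/[p['fx'],p['fy']]
    s=d.copy()
    for _ in range(8): s=d/(1+p['k1']*(s**2).sum(1,keepdims=True))
    return s
def onplane(p,uv,z):
    s=slopes(p,uv); R=np.array(p['R']);t=np.array(p['t'])
    D=np.c_[s,np.ones(len(s))]@R; C=-R.T@t
    return C+D*((z-C[2])/D[:,2])[:,None]
def cloud(p,d):
    v,u=np.mgrid[:400,:640]; s=slopes(p,np.c_[u.ravel(),v.ravel()])
    X=np.c_[s,np.ones(len(s))]*d.reshape(-1,1)
    return ((X-np.array(p['t']))@np.array(p['R'])).reshape(400,640,3)
def proj(p,X):
    c=np.atleast_2d(X)@np.array(p['R']).T+np.array(p['t']); s=c[:,:2]/c[:,2:]
    s=s*(1+p['k1']*(s**2).sum(1,keepdims=True)); return s*[p['fx'],p['fy']]+[p['cx'],p['cy']]
def load(n):
    z=dict(np.load(f'pics/{n}.npz')); return z
E
python3 - <<'E'
from h import *
z=load('top0'); im=z['im']; P=cloud(z,z['d'])
a=cv2.resize(im[155:215,280:370],None,fx=8,fy=8,interpolation=cv2.INTER_CUBIC); save('fx_t',a)
b=cv2.resize(im[150:220,390:450],None,fx=8,fy=8,interpolation=cv2.INTER_CUBIC); save('rk_t',b)
s=load('scene0'); save('fx_s',cv2.resize(s['im'][195:270,250:350],None,fx=8,fy=8,interpolation=cv2.INTER_CUBIC)); save('rk_s',cv2.resize(s['im'][160:220,175:240],None,fx=8,fy=8,interpolation=cv2.INTER_CUBIC))
print(P[180,260],P[200,300],P[200,422])
E
```

```text
[581.66855072 393.91496887   0.76996248] [507.15837001 255.10488998  -2.35497606] [ 484.61909931 -158.14346168   56.8483177 ]
```

View pics/fx_t.png

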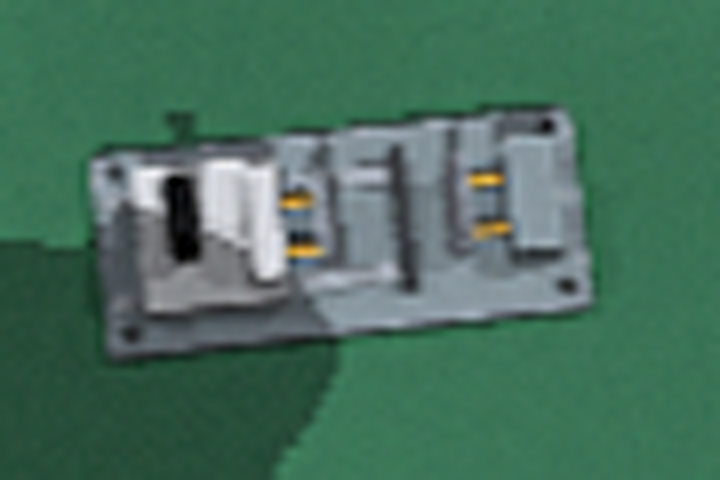

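View pics/rk_t.png

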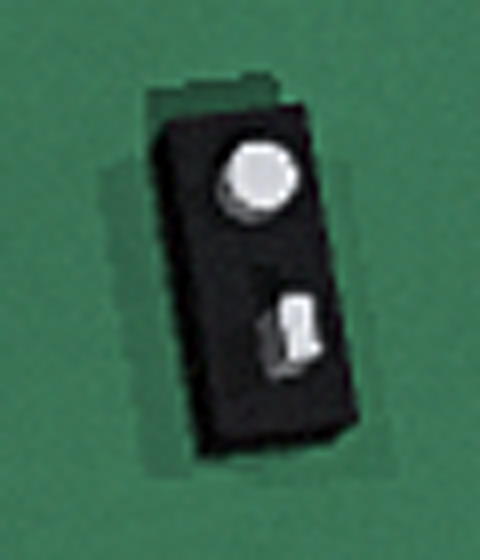

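View pics/fx_s.png

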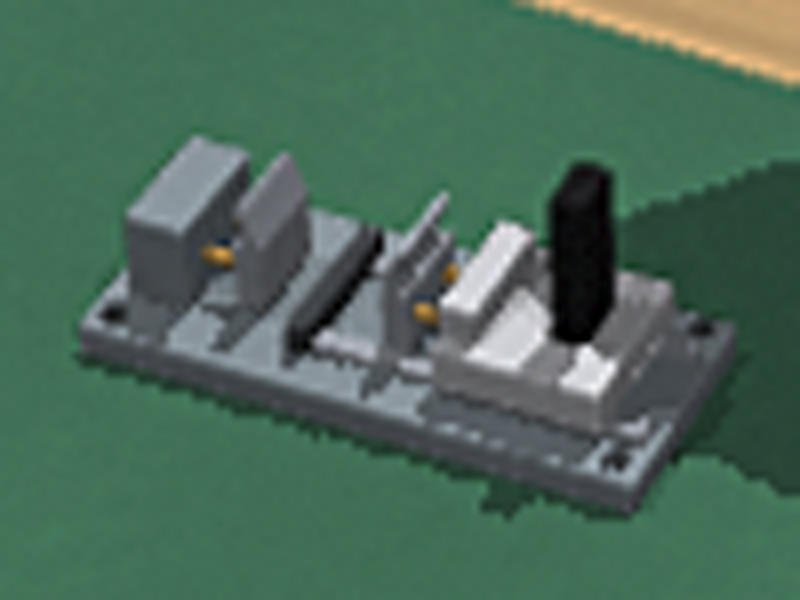

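View pics/rk_s.png

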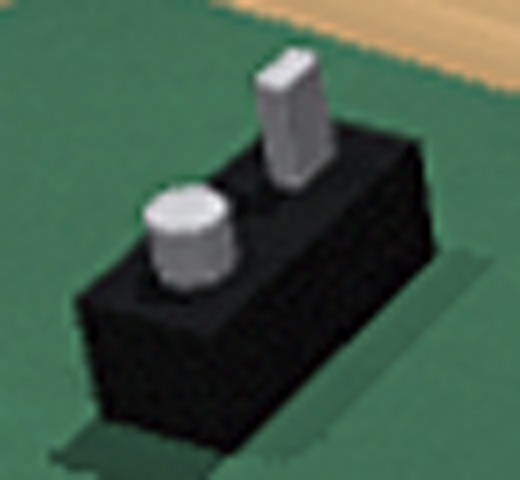

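Run:
```python
from h import *
z=load('top0')
def px(l,o): return np.array(l,float)/8-0.44+o
np.set_printoptions(precision=1,suppress=True)
C=onplane(z,px([(90,157),(568,105),(592,305),(108,358)],[280,155]),14)
print(C[:,:2], C.mean(0)); 
for i in range(4): e=C[(i+1)%4]-C[i]; print(np.linalg.norm(e),np.arctan2(e[1],e[0]))
print('grip',onplane(z,px([(182,218)],[280,155]),96), 'screws',onplane(z,px([(116,174),(546,125),(567,286),(131,334)],[280,155]),14).mean(0))
K=onplane(z,px([(160,125),(303,107),(357,415),(205,455)],[390,150]),56)
print(K);
for i in range(4): e=K[(i+1)%4]-K[i]; print(np.linalg.norm(e),np.arctan2(e[1],e[0]))
print('gauge',onplane(z,px([(300,328)],[390,150]),102),'round',onplane(z,px([(262,175)],[390,150]),82))
s=load('scene0')
print('grip s',onplane(s,px([(583,178)],[250,195]),96),'gauge s',onplane(s,px([(287,67)],[175,160]),102),onplane(s,px([(188,208)],[175,160]),82))
print('corners s',onplane(s,px([(80,352),(632,500),(735,330)],[250,195]),14))
```

```text
[[596.4 284.8]
 [614.3  75.8]
 [524.8  68.9]
 [507.  278.3]] [560.6 176.9  14. ]
209.7712394299548 -1.485401180656822
89.76920195922662 -3.0641221378098193
210.15905471835885 1.6553066253519022
89.58716709484564 0.07312619151378623
grip [[548.9 242.2  96. ]] screws [561.2 176.7  14. ]
[[ 607.  -123.8   56. ]
 [ 613.5 -186.    56. ]
 [ 478.7 -199.5   56. ]
 [ 463.4 -133.8   56. ]]
62.59346499268781 -1.4668171369557081
135.4802523613363 -3.041978733733515
67.49560243547067 1.7999899717933228
143.99394694744686 0.06949094475214015
gauge [[ 507.3 -167.2  102. ]] round [[ 577.4 -160.4   82. ]]
grip s [[555.5 245.6  96. ]] gauge s [[ 510.6 -163.9  102. ]] [[ 580.  -156.8   82. ]]
corners s [[628.6  88.6  14. ]
 [605.  289.9  14. ]
 [513.  279.8  14. ]]
```

Request:
{"op": "play_rows", "data": {"targets": [{"linear":[-55,-19,0],"turn":-0.1},{"linear":[-110,-38,0],"turn":-0.2},{"linear":[-166,-57,0],"turn":-0.3},{"linear":[-222,-76,0],"turn":-0.4},{"linear":[-277,-95,0],"turn":-0.5},{"linear":[-333,-114,0],"turn":-0.553},{"linear":[-388,-134,0],"turn":-0.553},{"linear":[-444,-153,0],"turn":-0.553},{"linear":[-485,-167,0],"turn":-0.553},{"linear":[-499,-172,0],"turn":-0.553},{"linear":[-499,-172,0],"turn":-0.553},{"linear":[-499,-172,0],"turn":-0.553}], "hand": 50}}

```text
t: 1.65
eef_pos: [648.8, 180.5, 292.3]
tcp_rot: [3.141, -0.0, -3.055]
ft_force: [-0.8, -0.6, -0.0]
opening: 0.528
```

```bash
cat >> h.py <<'E'
def shot(c,n):
    p=env.camera_params(c); im,d=env.read_camera(c); save(n,im)
    np.savez('pics/'+n+'.npz',im=im,d=d,**{k:np.array(v) for k,v in p.items()}); return p,im,d
def st():
    s=env.state(); print({k:np.round(s[k],3).tolist() for k in ['t','joints','eef_pos','tcp_rot','ft_force','opening']})
np.set_printoptions(precision=1,suppress=True)
E
python3 - <<'E'
from h import *
st(); p,im,d=shot('wrist','w1')
E
```

```text
{'t': 1.65, 'joints': [0.173, 0.562, 1.429, 0.0, 1.151, -1.484], 'eef_pos': [648.763, 180.531, 292.285], 'tcp_rot': [3.141, -0.0, -3.055], 'ft_force': [-0.778, -0.611, -0.005], 'opening': 0.528}
```

View pics/w1.png

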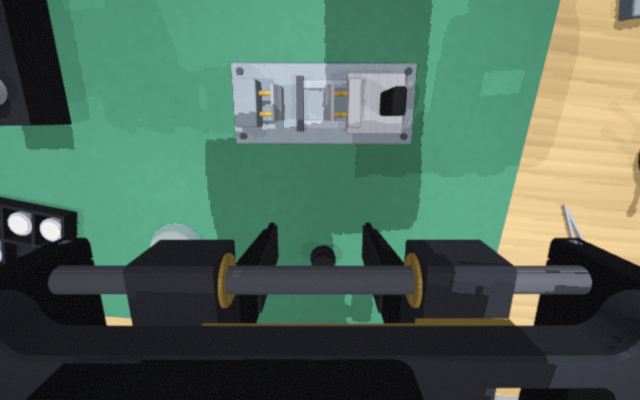

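Run:
```python
from h import *
z=load('w1'); save('w1z',cv2.resize(z['im'][50:160,220:430],None,fx=3.8,fy=3.8,interpolation=cv2.INTER_CUBIC))
```

```text
(no output)
```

View pics/w1z.png

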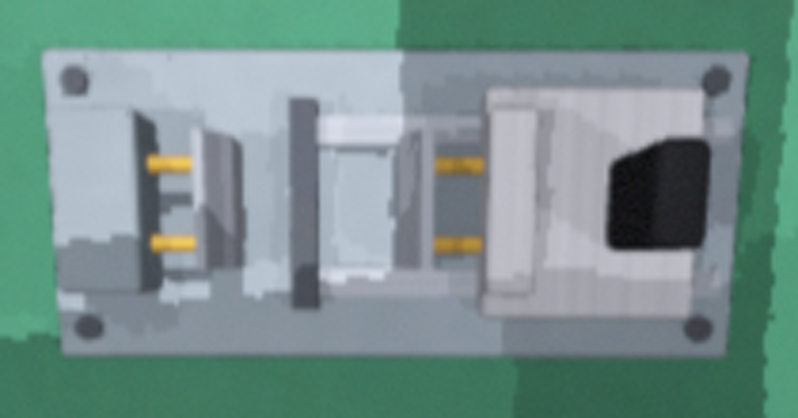

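Run:
```python
from h import *
z=load('w1')
def px(l): return (np.array(l,float)+.5)/3.8-0.5+[220,50]
C=onplane(z,px([(42,52),(748,52),(724,354),(64,354)]),14); print(C,C.mean(0))
for i in range(4): e=C[(i+1)%4]-C[i]; print(np.linalg.norm(e),round(np.arctan2(e[1],e[0]),4))
S=onplane(z,px([(75,80),(716,80),(699,327),(89,327)]),14);print(S.mean(0)); e=S[1]-S[0]; print(np.arctan2(e[1],e[0])); e=S[2]-S[3]; print(np.arctan2(e[1],e[0]))
g=onplane(z,px([(682,194),(710,194),(655,194)]),96); print(g)
P=cloud(z,z['d'])
for u,v in [(250,100),(400,100),(300,70),(405,65)]: print(u,v,P[v,u])
```

```text
[[528.4  69.9  14. ]
 [510.4 277.8  14. ]
 [598.3 284.8  14. ]
 [616.2  78.1  14. ]] [563.3 177.6  14. ]
208.64728234565757 1.6572
88.15451302877075 0.0791
207.43716164235306 -1.4845
88.14799965987791 -3.0488
[563.  177.7  14. ]
1.6571493434539672
1.6571235598867955
[[557.9 244.5  96. ]
 [557.4 251.1  96. ]
 [558.5 238.1  96. ]]
250 100 [567.3 100.7  50.3]
400 100 [557.4 244.8  97.8]
300 70 [528.6 147.9  13.2]
405 65 [513.2 265.3  13.5]
```

Request:
{"op": "play_rows", "data": {"targets": [{"linear":[40,34,20]},{"linear":[78,66,50]},{"linear":[85,71.5,80]},{"linear":[85,71.5,115]},{"linear":[85,71.5,140]},{"linear":[85,71.5,150]},{"linear":[85,71.5,150]}]}}

```text
validation failed for argument at $.ta...
```

Run:
```python
from h import *
st(); p,im,d=shot('wrist','w2')
```

```text
{'t': 1.7, 'joints': [0.173, 0.561, 1.429, 0.0, 1.151, -1.484], 'eef_pos': [648.762, 180.648, 292.448], 'tcp_rot': [3.141, -0.0, -3.055], 'ft_force': [0.241, -0.694, 0.377], 'opening': 0.526}
```

View pics/w2.png

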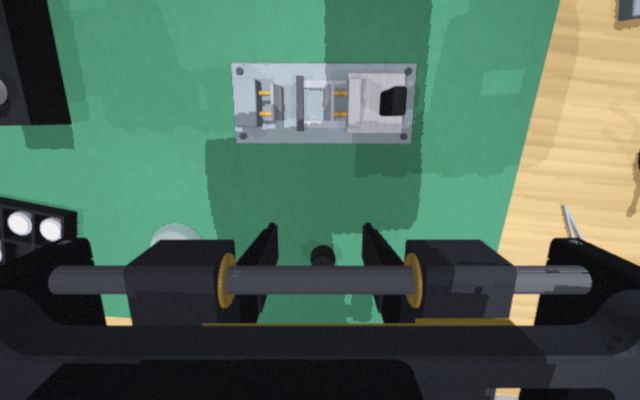

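The move was refused, so the view is unchanged. I'll resend it with an explicit turn in each row.

Request:
{"op": "play_rows", "data": {"targets": [{"linear":[40,34,20],"turn":0},{"linear":[78,66,50],"turn":0},{"linear":[85,71,80],"turn":0},{"linear":[85,71,115],"turn":0},{"linear":[85,71,140],"turn":0},{"linear":[85,71,150],"turn":0},{"linear":[85,71,150],"turn":0}]}}

```text
t: 2.62
eef_pos: [558.7, 243.3, 142.3]
tcp_rot: [3.142, -0.0, -3.056]
ft_force: [0.1, -0.6, 0.2]
opening: 0.53
```

Run:
```python
from h import *
st(); p,im,d=shot('wrist','w3')
```

```text
{'t': 2.625, 'joints': [0.302, 0.648, 1.734, 0.0, 0.759, -1.354], 'eef_pos': [558.707, 243.253, 142.324], 'tcp_rot': [3.142, -0.0, -3.056], 'ft_force': [0.143, -0.553, 0.188], 'opening': 0.53}
```

View pics/w3.png

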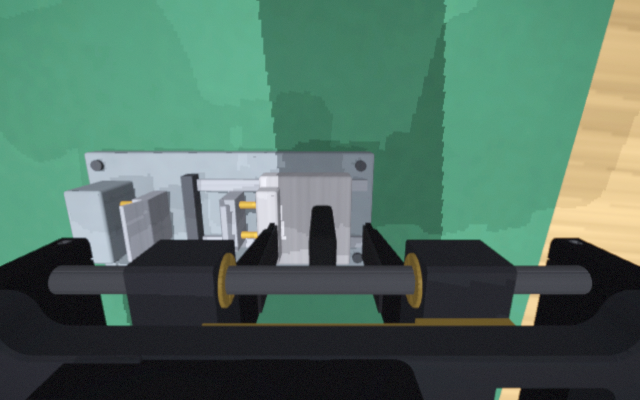

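The grip, at (321,235), is centred between the open fingers. Next I push toward fixture -y.

Request:
{"op": "play_rows", "data": {"targets": [{"linear":[0,-10,0],"turn":0},{"linear":[0,-15,0],"turn":0},{"linear":[0,-19,0],"turn":0},{"linear":[0,-23,0],"turn":0},{"linear":[0,-27,0],"turn":0},{"linear":[0,-31,0],"turn":0},{"linear":[0,-35,0],"turn":0},{"linear":[0,-39,0],"turn":0},{"linear":[0,-43,0],"turn":0},{"linear":[0,-47,0],"turn":0},{"linear":[0,-50,0],"turn":0},{"linear":[0,-53,0],"turn":0},{"linear":[0,-55,0],"turn":0},{"linear":[0,-56,0],"turn":0}]}}

```text
t: 4.42
eef_pos: [563.8, 187.7, 142.9]
tcp_rot: [3.14, 0.001, -3.057]
ft_force: [-0.7, 9.0, 3.0]
opening: 0.527
```

Request:
{"op": "play_rows", "data": {"targets": [{"linear":[0,-1,0],"turn":0},{"linear":[0,-2,0],"turn":0},{"linear":[0,-2,0],"turn":0}]}}

```text
t: 4.8
eef_pos: [563.9, 185.7, 142.9]
tcp_rot: [3.14, 0.001, -3.057]
ft_force: [-1.2, 7.6, 3.5]
opening: 0.527
```

Run:
```python
from h import *
st(); p,im,d=shot('wrist','w4')
```

```text
{'t': 4.8, 'joints': [0.206, 0.63, 1.776, 0.002, 0.735, -1.451], 'eef_pos': [563.908, 185.696, 142.95], 'tcp_rot': [3.14, 0.001, -3.057], 'ft_force': [-1.23, 7.631, 3.47], 'opening': 0.527}
```

View pics/w4.png

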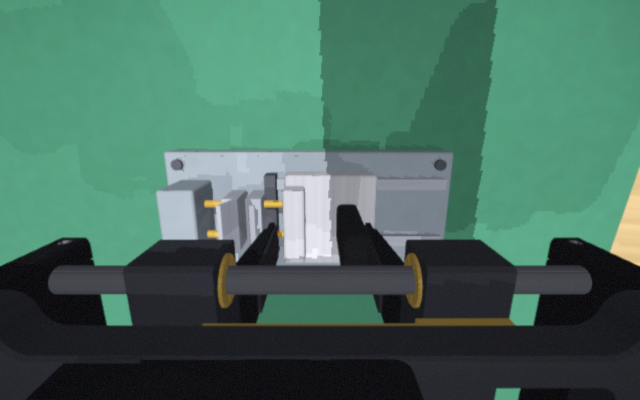

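Request:
{"op": "play_rows", "data": {"targets": [{"linear":[0,-1,0],"turn":0},{"linear":[0,-2,0],"turn":0},{"linear":[0,-2.5,0],"turn":0},{"linear":[0,-3,0],"turn":0},{"linear":[0,-3,0],"turn":0}]}}

```text
t: 5.48
eef_pos: [564.2, 182.7, 142.9]
tcp_rot: [3.14, 0.001, -3.057]
ft_force: [-2.7, 8.9, 2.5]
opening: 0.523
```

Request:
{"op": "play_rows", "data": {"targets": [{"linear":[0,-0.5,0],"turn":0},{"linear":[0,-1,0],"turn":0},{"linear":[0,-1,0],"turn":0}]}}

```text
t: 5.85
eef_pos: [564.2, 181.7, 143.0]
tcp_rot: [3.14, 0.001, -3.057]
ft_force: [-1.5, 9.8, 3.3]
opening: 0.524
```

Request:
{"op": "play_rows", "data": {"targets": [{"linear":[0,-0.5,0],"turn":0},{"linear":[0,-1,0],"turn":0},{"linear":[0,-1,0],"turn":0}]}}

```text
t: 6.22
eef_pos: [564.3, 181.3, 143.0]
tcp_rot: [3.139, 0.001, -3.057]
ft_force: [-2.4, 14.1, 3.1]
opening: 0.527
```

Request:
{"op": "play_rows", "data": {"targets": [{"linear":[0,-0.6,0],"turn":0},{"linear":[0,-1.2,0],"turn":0},{"linear":[0,-1.2,0],"turn":0}]}}

```text
t: 6.6
eef_pos: [564.3, 181.2, 142.9]
tcp_rot: [3.138, 0.002, -3.057]
ft_force: [-2.4, 22.1, 1.7]
opening: 0.526
```

Run:
```python
from h import *
st(); p,im,d=shot('wrist','w5')
save('w5z',cv2.resize(im[140:280,140:460],None,fx=2.5,fy=2.5,interpolation=cv2.INTER_CUBIC))
```

```text
{'t': 6.6, 'joints': [0.198, 0.629, 1.779, 0.005, 0.732, -1.461], 'eef_pos': [564.272, 181.152, 142.921], 'tcp_rot': [3.138, 0.002, -3.057], 'ft_force': [-2.371, 22.145, 1.653], 'opening': 0.526}
```

View pics/w5z.png

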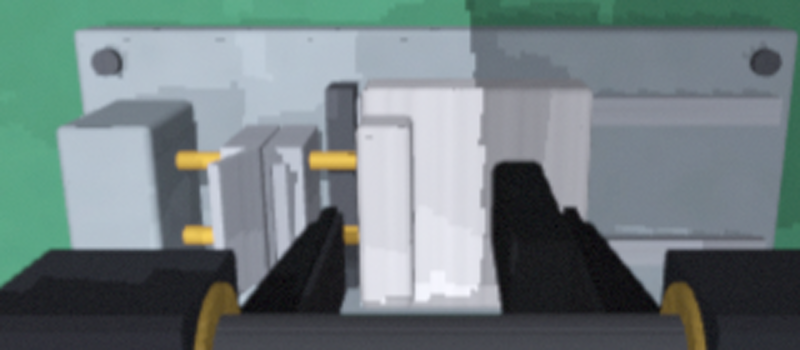

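Request:
{"op": "play_rows", "data": {"targets": [{"linear":[0,6,0],"turn":0},{"linear":[0,8,-10],"turn":0},{"linear":[0,8,-50],"turn":0},{"linear":[0,-20,-90],"turn":0},{"linear":[0,-70,-110],"turn":0},{"linear":[0,-130,-110],"turn":0},{"linear":[0,-190,-110],"turn":0},{"linear":[-2,-250,-110],"turn":0},{"linear":[-4,-305,-110],"turn":0},{"linear":[-6,-340,-110],"turn":0},{"linear":[-6,-346,-110],"turn":0},{"linear":[-6,-346,-110],"turn":0},{"linear":[-6,-346,-110],"turn":0}]}}

```text
t: 8.28
eef_pos: [599.7, -164.2, 252.5]
tcp_rot: [3.141, 0.0, -3.055]
ft_force: [0.5, -0.8, 0.1]
opening: 0.529
```

Run:
```python
from h import *
st(); p,im,d=shot('wrist','w6')
P=cloud(p,d); m=(P[...,2]>90)&(P[...,2]<110)&(np.arange(400)[:,None]<220); print(m.sum(), P[m].mean(0) if m.sum() else '')
shot('scene','s6')
```

```text
{'t': 8.275, 'joints': [-0.373, 0.526, 1.612, 0.0, 1.003, -2.031], 'eef_pos': [599.67, -164.176, 252.505], 'tcp_rot': [3.141, 0.0, -3.055], 'ft_force': [0.489, -0.818, 0.072], 'opening': 0.529}
635 [ 510.6 -166.6  101.9]
```

View pics/w6.png

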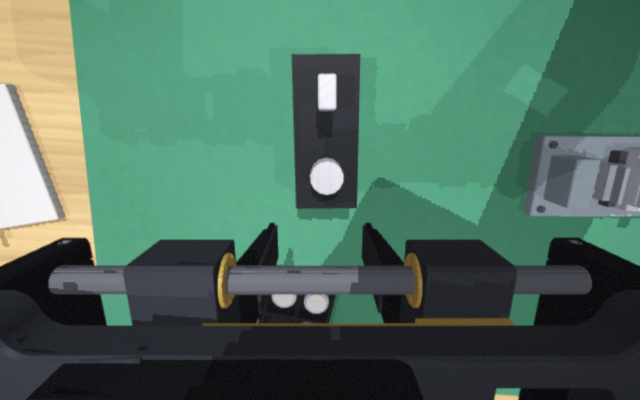

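View pics/s6.png

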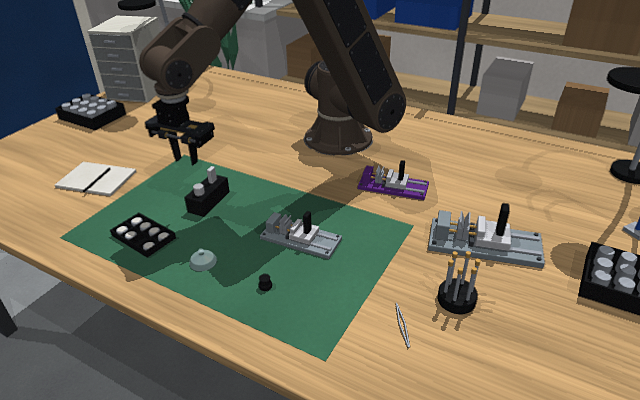

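Run:
```python
from h import *
z=load('w6'); P=cloud(z,z['d']); im=z['im']
def rect(X):
    r=cv2.minAreaRect(X.astype(np.float32)); return r
v=np.arange(400)[:,None]
m=(im.min(2)>150)&(v<120)&(np.arange(640)[None]>295)&(np.arange(640)[None]<355)
ys,xs=np.nonzero(m); X=onplane(z,np.c_[xs,ys],102)[:,:2]; print(len(X),xs.min(),xs.max(),ys.min(),ys.max(),rect(X),X.mean(0))
m=(np.abs(P[...,2]-56)<6)&(v<215)&(im.max(2)<60)&(np.abs(np.arange(640)[None]-326)<45)
ys,xs=np.nonzero(m); X=onplane(z,np.c_[xs,ys],56)[:,:2]; print(len(X),rect(X))
c,w,H=cv2.fitLine(np.float32(X),cv2.DIST_L2,0,.01,.01)[:3]; 
save('w6z',cv2.resize(im[45:220,270:380],None,fx=3.4,fy=3.4,interpolation=cv2.INTER_CUBIC))
```

```text
643 318 335 73 109 ((510.4280090332031, -166.7419891357422), (25.666831970214844, 12.9290132522583), 5.654007911682129) [ 510.5 -166.6]
3603 ((554.0753784179688, -162.2113800048828), (120.48005676269531, 57.86481857299805), 5.400961399078369)
```

View pics/w6z.png

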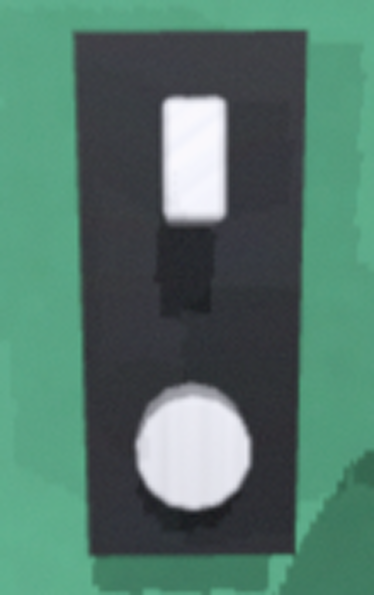

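Request:
{"op": "play_rows", "data": {"targets": [{"linear":[45,3,0],"turn":-0.01},{"linear":[80,5,10],"turn":-0.01},{"linear":[89,5,35],"turn":-0.01},{"linear":[89,5,65],"turn":-0.01},{"linear":[89,5,90],"turn":-0.01},{"linear":[89,5,106],"turn":-0.01},{"linear":[89,5,112],"turn":-0.01},{"linear":[89,5,112],"turn":-0.01},{"linear":[89,5,112],"turn":-0.01}]}}

```text
t: 9.5
eef_pos: [511.0, -168.0, 140.9]
tcp_rot: [-3.141, 0.001, -3.046]
ft_force: [0.2, 0.3, 1.0]
opening: 0.53
```

Run:
```python
from h import *
st(); p,im,d=shot('wrist','w7')
```

```text
{'t': 9.5, 'joints': [-0.44, 0.576, 1.917, 0.0, 0.647, -2.107], 'eef_pos': [510.989, -167.994, 140.902], 'tcp_rot': [-3.141, 0.001, -3.046], 'ft_force': [0.216, 0.286, 0.981], 'opening': 0.53}
```

View pics/w7.png

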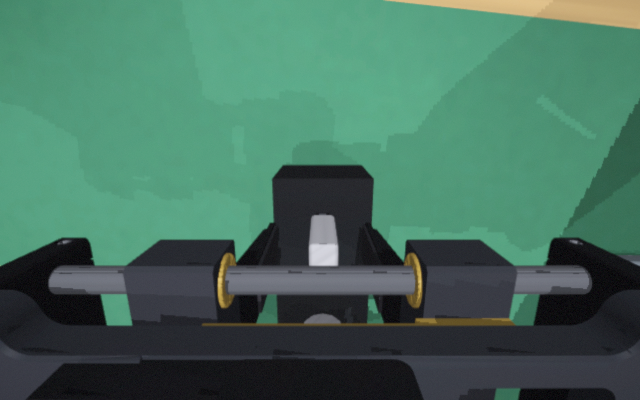

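The handle, at (323,240), sits between the fingers about 1 mm off centre. I'll nudge +1 mm in tool y and close.

Request:
{"op": "play_rows", "data": {"targets": [{"linear":[0,1.2,0],"turn":0},{"linear":[0,1.2,0],"turn":0}]}}

```text
t: 9.8
eef_pos: [510.6, -166.7, 140.5]
tcp_rot: [-3.141, 0.0, -3.046]
ft_force: [0.3, 0.4, -0.3]
opening: 0.526
```

Request:
{"op": "play_rows", "data": {"hand": 5, "targets": [{"linear":[0,0,0],"turn":0},{"linear":[0,0,0],"turn":0},{"linear":[0,0,0],"turn":0},{"linear":[0,0,0],"turn":0},{"linear":[0,0,0],"turn":0},{"linear":[0,0,0],"turn":0},{"linear":[0,0,0],"turn":0}]}}

```text
t: 10.68
eef_pos: [510.6, -166.7, 140.2]
tcp_rot: [3.141, -0.0, -3.046]
ft_force: [-0.1, 0.8, -0.4]
opening: 0.145
```

Request:
{"op": "play_rows", "data": {"targets": [{"linear":[0,0,-8],"turn":0},{"linear":[0,0,-24],"turn":0},{"linear":[0,0,-48],"turn":0},{"linear":[0,0,-80],"turn":0},{"linear":[0,0,-105],"turn":0},{"linear":[-8,28,-110],"turn":0.01},{"linear":[-20,68,-110],"turn":0.01},{"linear":[-34,116,-110],"turn":0.01},{"linear":[-48,166,-110],"turn":0.01},{"linear":[-61,212,-110],"turn":0.01},{"linear":[-72,250,-110],"turn":0.01},{"linear":[-80,277,-110],"turn":0.01},{"linear":[-84,289,-110],"turn":0.01},{"linear":[-84,292,-110],"turn":0.01},{"linear":[-84,292,-110],"turn":0.01},{"linear":[-84,292,-110],"turn":0.01}]}}

```text
t: 12.68
eef_pos: [566.4, 131.1, 250.4]
tcp_rot: [-3.142, 0.0, -3.057]
ft_force: [0.7, -1.9, -0.2]
opening: 0.145
```

Run:
```python
from h import *
st(); p,im,d=shot('wrist','w8'); q,sim,sd=shot('scene','s8')
save('s8z',cv2.resize(sim[120:280,220:380],None,fx=3.7,fy=3.7,interpolation=cv2.INTER_CUBIC))
```

```text
{'t': 12.675, 'joints': [0.114, 0.475, 1.716, -0.0, 0.951, -1.541], 'eef_pos': [566.398, 131.052, 250.374], 'tcp_rot': [-3.142, 0.0, -3.057], 'ft_force': [0.666, -1.851, -0.218], 'opening': 0.145}
```

View pics/w8.png

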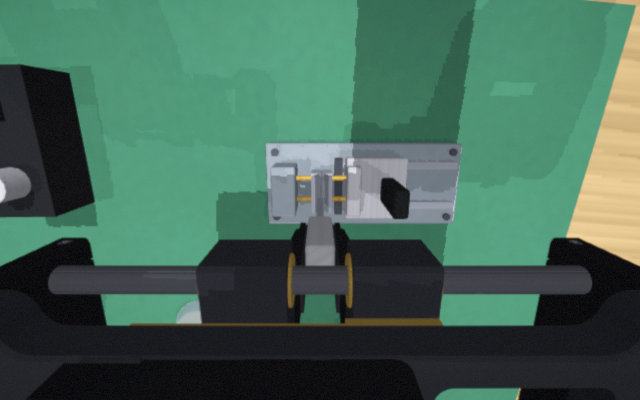

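View pics/s8z.png

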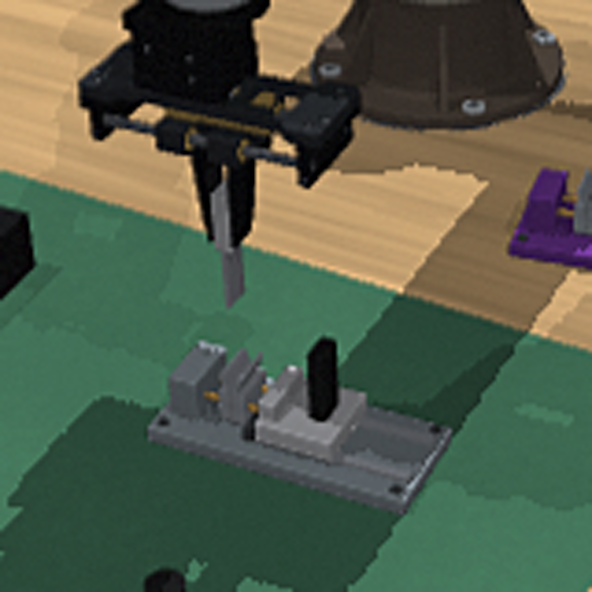

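Request:
{"op": "play_rows", "data": {"targets": [{"linear":[0,0.5,12],"turn":0},{"linear":[0,1.1,28],"turn":0},{"linear":[0,1.1,38],"turn":0},{"linear":[0,1.1,44],"turn":0},{"linear":[0,1.1,46],"turn":0},{"linear":[0,1.1,46],"turn":0}]}}

```text
t: 13.52
eef_pos: [566.5, 133.0, 204.3]
tcp_rot: [3.142, 0.0, -3.056]
ft_force: [-0.3, -1.1, -1.0]
opening: 0.149
```

Run:
```python
from h import *
st(); p,im,d=shot('wrist','w9'); q,sim,sd=shot('scene','s9'); r,tim,td=shot('top','t9')
for pt in [(566.7,132.2,44),(566.7,132.2,60)]: print(proj(p,pt),proj(q,pt),proj(r,pt))
save('w9z',cv2.resize(im[130:270,230:470],None,fx=3.3,fy=3.3,interpolation=cv2.INTER_CUBIC))
save('s9z',cv2.resize(sim[150:260,240:350],None,fx=5.4,fy=5.4,interpolation=cv2.INTER_CUBIC))
save('t9z',cv2.resize(tim[155:215,280:370],None,fx=8,fy=8,interpolation=cv2.INTER_CUBIC))
```

```text
{'t': 13.525, 'joints': [0.117, 0.532, 1.76, 0.0, 0.849, -1.539], 'eef_pos': [566.451, 133.028, 204.333], 'tcp_rot': [3.142, 0.0, -3.056], 'ft_force': [-0.314, -1.136, -1.011], 'opening': 0.149}
[[318.6 202.4]] [[284.6 222.2]] [[335.1 179.3]]
[[318.5 207.7]] [[284.3 217.5]] [[335.2 178.3]]
```

View pics/w9z.png

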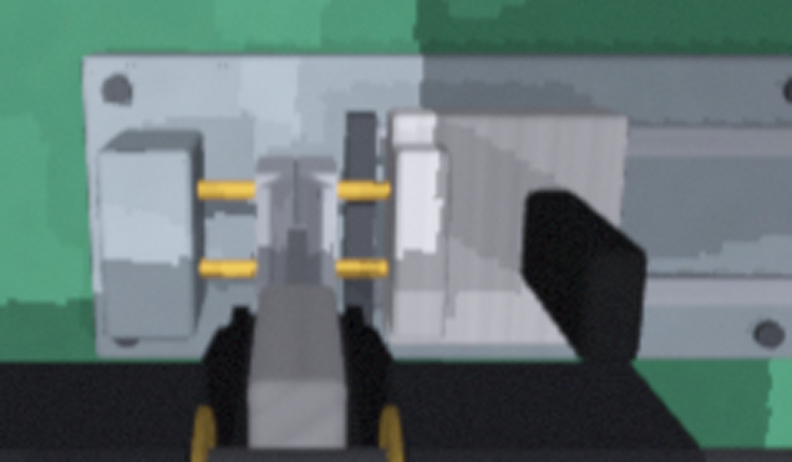

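View pics/s9z.png

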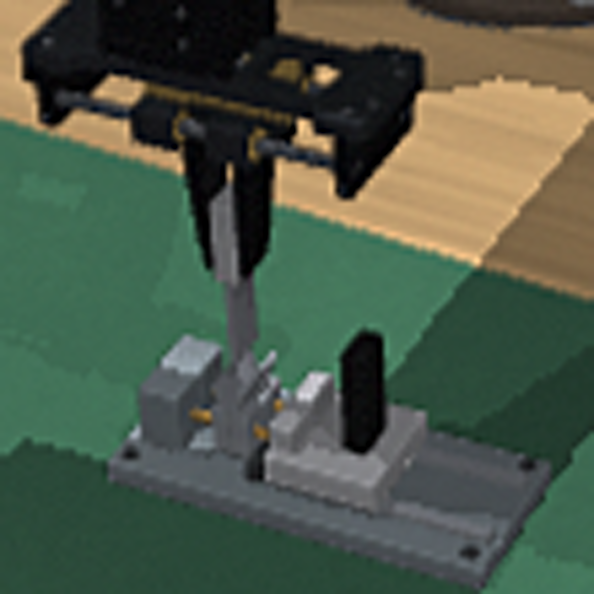

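View pics/t9z.png

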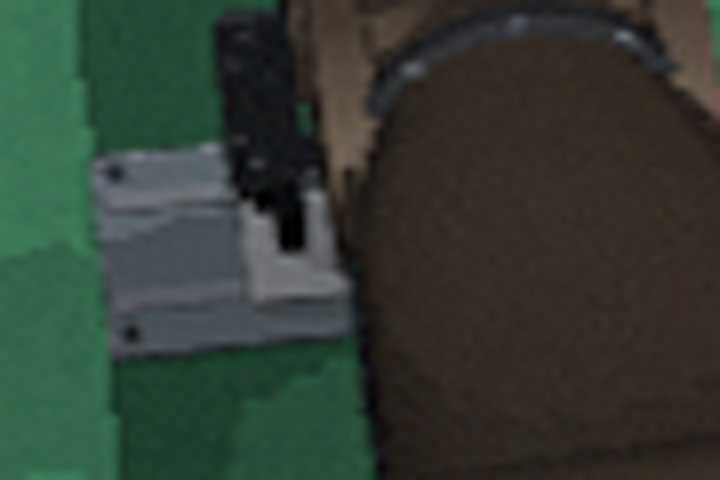

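The blade (column 297 of the crop) lines up with the gap between the plates (column 296). I'm descending gently.

Request:
{"op": "play_rows", "data": {"targets": [{"linear":[0,0,3],"turn":0},{"linear":[0,0,7],"turn":0},{"linear":[0,0,10],"turn":0},{"linear":[0,0,13],"turn":0},{"linear":[0,0,15],"turn":0},{"linear":[0,0,17],"turn":0},{"linear":[0,0,18],"turn":0},{"linear":[0,0,18],"turn":0}]}}

```text
t: 14.68
eef_pos: [566.3, 133.0, 186.2]
tcp_rot: [3.142, 0.0, -3.056]
ft_force: [0.9, -0.2, -0.6]
opening: 0.145
```

Request:
{"op": "play_rows", "data": {"targets": [{"linear":[0,0,1],"turn":0},{"linear":[0,0,2],"turn":0},{"linear":[0,0,3],"turn":0},{"linear":[0,0,4],"turn":0},{"linear":[0,0,5],"turn":0},{"linear":[0,0,6],"turn":0},{"linear":[0,0,6],"turn":0}]}}

```text
t: 15.55
eef_pos: [566.5, 132.9, 180.4]
tcp_rot: [-3.142, 0.001, -3.056]
ft_force: [0.1, -1.0, 1.3]
opening: 0.148
```

Request:
{"op": "play_rows", "data": {"targets": [{"linear":[0,0,1],"turn":0},{"linear":[0,0,2],"turn":0},{"linear":[0,0,3],"turn":0},{"linear":[0,0,4],"turn":0},{"linear":[0,0,4],"turn":0}]}}

```text
t: 16.18
eef_pos: [566.7, 133.1, 176.8]
tcp_rot: [3.141, 0.002, -3.056]
ft_force: [-0.5, -0.1, 6.8]
opening: 0.146
```

Request:
{"op": "play_rows", "data": {"targets": [{"linear":[0,0,1],"turn":0},{"linear":[0,0,2],"turn":0},{"linear":[0,0,3],"turn":0},{"linear":[0,0,4],"turn":0},{"linear":[0,0,4],"turn":0}]}}

```text
t: 16.8
eef_pos: [566.4, 133.0, 172.2]
tcp_rot: [3.141, 0.0, -3.056]
ft_force: [0.6, -0.8, 3.3]
opening: 0.152
```

Request:
{"op": "play_rows", "data": {"targets": [{"linear":[0,0,1],"turn":0},{"linear":[0,0,2],"turn":0},{"linear":[0,0,3],"turn":0},{"linear":[0,0,4],"turn":0},{"linear":[0,0,5],"turn":0},{"linear":[0,0,6],"turn":0},{"linear":[0,0,6],"turn":0}]}}

```text
t: 17.68
eef_pos: [566.3, 133.0, 166.1]
tcp_rot: [3.142, -0.0, -3.056]
ft_force: [1.0, -0.7, 0.6]
opening: 0.148
```

Request:
{"op": "play_rows", "data": {"targets": [{"linear":[0,0,1],"turn":0},{"linear":[0,0,2],"turn":0},{"linear":[0,0,3],"turn":0},{"linear":[0,0,4],"turn":0},{"linear":[0,0,5],"turn":0},{"linear":[0,0,5],"turn":0},{"linear":[0,0,5],"turn":0}]}}

```text
t: 18.55
eef_pos: [566.4, 133.0, 161.1]
tcp_rot: [3.142, -0.0, -3.056]
ft_force: [1.1, -0.8, 1.5]
opening: 0.147
```

Run:
```python
from h import *
st(); p,im,d=shot('wrist','w10'); q,sim,sd=shot('scene','s10'); r,tim,td=shot('top','t10')
save('w10z',cv2.resize(im[130:270,230:470],None,fx=3.3,fy=3.3,interpolation=cv2.INTER_CUBIC))
save('s10z',cv2.resize(sim[150:260,240:350],None,fx=5.4,fy=5.4,interpolation=cv2.INTER_CUBIC))
st()
```

```text
{'t': 18.55, 'joints': [0.117, 0.592, 1.793, 0.0, 0.757, -1.539], 'eef_pos': [566.353, 133.009, 161.084], 'tcp_rot': [3.142, -0.0, -3.056], 'ft_force': [1.099, -0.782, 1.541], 'opening': 0.147}
{'t': 18.7, 'joints': [0.117, 0.592, 1.793, 0.0, 0.757, -1.539], 'eef_pos': [566.362, 133.003, 161.098], 'tcp_rot': [3.142, -0.0, -3.056], 'ft_force': [1.804, -0.546, 0.687], 'opening': 0.144}
```

View pics/w10z.png

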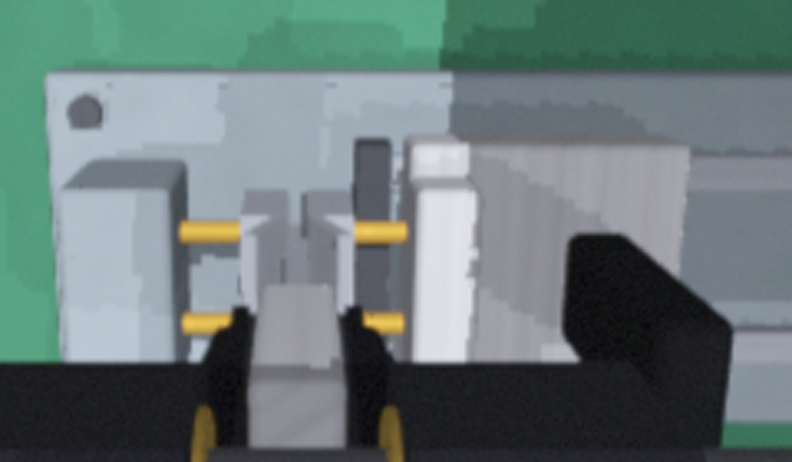

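View pics/s10z.png

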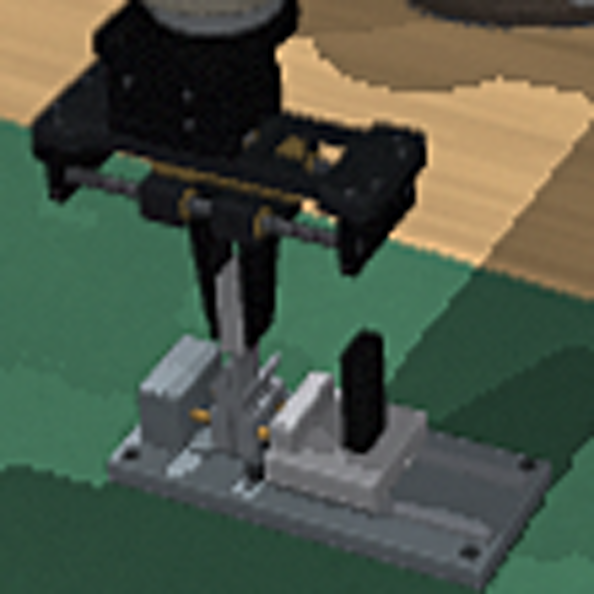

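Run:
```python
from h import *
for n in ['w5','w9','w10']:
    z=load(n); P=cloud(z,z['d']); c=np.array([562.8,177.3]); a=.0863
    Q=P[...,:2]-c; fx=Q@[np.cos(a),np.sin(a)]; fy=Q@[-np.sin(a),np.cos(a)]; h=P[...,2]
    v=np.arange(400)[:,None]
    m=(h>46)&(h<54)&(v<240)&(np.abs(fx)<20)
    q=m&(fy>-20)&(fy<10); w=m&(fy<-65)
    print(n,'carriage backpost y',np.percentile(fy[q],[3,50,97]),q.sum(),'post',np.percentile(fy[w],[3,50,97]) if w.sum() else '')
    g=(h>60)&(h<92)&(v<240)&(fy>12)&(fy<40)&(np.abs(fx)<16)
    print('  grip',np.percentile(fy[g],[3,50,97]) if g.sum() else '', g.sum())
    k=(h>14)&(h<34)&(v<240)&(fy>-5)&(fy<90)&(np.abs(fx)<28)&(h>26)
    print('  body end',np.percentile(fy[k],[1,98,99.5]) if k.sum() else '')
```

```text
w5 carriage backpost y [-19.3 -12.5  -6. ] 936 post [-93.4 -81.6 -70.8]
  grip [15.2 23.2 34.9] 716
  body end [10.7 42.3 42.3]
w9 carriage backpost y [-19.6 -13.2  -6.6] 773 post [-307.9  -86.6  -71.5]
  grip [14.9 15.4 26.1] 529
  body end [ 2.8 13.7 14. ]
w10 carriage backpost y [-19.7 -13.2  -6.5] 909 post [-93.8 -82.4 -71.2]
  grip [15.  15.8 26.7] 720
  body end [ 6.6 42.5 42.5]
```

Run:
```python
from h import *
st(); print(env.job_done())
```

```text
{'t': 18.7, 'joints': [0.117, 0.592, 1.793, 0.0, 0.757, -1.539], 'eef_pos': [566.362, 133.003, 161.098], 'tcp_rot': [3.142, -0.0, -3.056], 'ft_force': [1.804, -0.546, 0.687], 'opening': 0.144}
the job is handed in; nothing more can be done
None
```

I slid the jaw carriage home, took the flat-handled gauge from the rack, and lowered it straight down between the sprung plates. I handed the job in at t = 18.7 s with the blade still in the gripper; no verdict was reported.

- **Carriage:** it stopped moving while the push rose to 22 N, against about 9 N while it was sliding. Its measured position before and after the blade went in agrees to about 0.1 mm, so it stayed home.
- **Blade:** the tip is about 27 mm above the bench by calculation. That is 17 mm into the narrow part and 13 mm clear of the base. The last wrist picture shows the plates pushed apart evenly around the blade.
- **Forces:** insertion peaked at 6.8 N at the readings between steps. Sideways force on the blade stayed at about 2 N or less.
- **Checks that disagreed:**
  - The vertical force fell to about 1 N at the end, so the drag on the blade shows in the spread plates more than in the force reading.
  - The scene camera's fixture and handle positions were several mm off the others (about 3–14 mm at points I picked by hand), so I used the wrist camera and the stop contact.
  - My estimate of the gap position was 0.8 mm off the wrist picture. I followed the picture.
- **Other things on the bench:** I moved nothing else on purpose, but I did not measure them again at the end.

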